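# Shuttle a bur rack past a sprung drop gate

## Robot

A 7-joint arm with a two-finger parallel gripper is mounted at the origin on a cart in front of the work surface, level with it; the furniture and walls round the work are solid. World frame = base frame: x ahead of the robot, y to its left, z up, the work surface at z = 0. Lengths are in m, angles in rad, forces in N, time in s.
With the tool pointing down it reaches from about 0.4 to 0.85 m from the base axis. Payload 4.5 kg.
Tool frame: the origin (TCP) lies at the very end of the fingers, on their centre line; the grasp point (between the pads) lies 19 mm behind it; z points along the fingers, y is the line along which they close (so a half turn about z gives the same grasp; the last joint's range is limited). The gripper opens to 88 mm and grips with 3 to 60 N. Pads are 18 mm wide; open, the fingers measure 123 mm over their backs; the gripper's body (75 mm by 187 mm) begins 45 mm behind the grasp point.
Start: joints at [-1.302, 0.689, -0.195, 1.565, 0.157, 0.902, -0.215], TCP at [0.145, 0.608, 0.239] pointing down, gripper open.
Joint ranges: [-3.01, 3.01], [-0.46, 2.08], [-1.47, 1.51], [0.13, 2.56], [-1, 4.14], [0.04, 2.09], [-2.66, 2.66]. Speed limits (rad/s): [2.57, 2.57, 3.14, 3.14, 3.14, 3.14, 3.14].

## Interface

Orientations are given as a unit quaternion [x, y, z, w].
In Python, from plant import r gives the robot as it stands. The module is installed in compiled form; this text tells all that it offers.
- The arm moves only by the tool step_arm, never from a script. Its argument "increments" is a list of rows, each a list of 2 entries, a list of its own where there are three numbers: the shift along the world's x, y, z in cm, then the turn, a rotation vector about the world's x, y, z in degrees. A call has exactly 10 rows; each row shifts and turns the commanded pose from where the row before left it; what a row does not reach is not made up. A row lasts 1/10 s, in which the tool goes at most 50 mm and 8.59 degrees, less where a joint would pass 70% of its speed; a pose out of reach is approached as far as the arm can. A call is refused whole if a number of a shift passes 5 or a number of a turn 8.59, either way. A call with a gripper value outside its range is refused whole. "fingers" is the opening, from 0 (shut) to 1 (fully open), set as the call begins (left out, the last holds). The fingers move at their own pace and stop on an object; "grip_force" is the grip in N (left out, the last holds). Time passes only in rows, so rows that do not move let the fingers close, or fill a call up. It gives the time, the measured TCP pose, the force, the opening and the grip force at its end, in the units of the state.
- r.get_state(): the state, without advancing time (a new reading comes with each control period).
- r.snapshot(name): name is "scene" or "side" or "wrist"; returns (picture, depth): 400x640x3 uint8, red, green, blue; 400x640 float32, m along the optical axis (not along the pixel's ray), 0 where there is no reading.
- r.calibration(name): a dict with "fov_y" (degrees; the focal length in pixels is half the picture's height over the tangent of half this angle, whatever the lens; pixels are square), "cx", "cy" (the principal point, pixels), "R" (3x3) and "t" (3): a world point X has camera coordinates R X + t. Camera axes: x right, y down, z forward; pixel columns grow to the right and rows downward; lengths in m; the calibration is good to about 2 mm. A picture is of the moment at which its call begins: read the wrist's pose just before it. calibration takes no time and is no camera call; for the wrist camera it gives the pose at the moment of the call.
- r.finish_job(): hands the job in; it is judged then, once.
The state is a dict: "clock": time; "q": joint angles; "qd": joint speeds; "joint_torque": joint torques, N m; "tool_pos": TCP position; "eef_rot": TCP orientation; "contact_force": force on the tool from outside, world axes, zero at the start; "moment": the same for the moment, N m; "opening": opening from 0.0 (shut) to 1.0 (fully open); "finger_force": force on a finger pad.
Only numpy, scipy, OpenCV 4.12 (cv2) and the standard library are available. Lean on these libraries where they do the work, as an engineer would, in place of code of your own. Each camera call takes 0.05 s, during which the arm holds its last target. There are 200 camera calls.

## Task

Press the long steel bar beside the chute down with one fingertip to raise the drop gate, and while you hold it down push the wooden bur rack, by its upright end plate, along the chute under the gate until it is fully home against the end stop; then let the bar up so that the gate drops shut behind the rack body. The gate must not touch the rack, the rack is only slid, never lifted or tipped, its three burs stay in it, and the things standing around are left alone.

Things in the scene. Friction and masses are not known exactly. Their poses are not given: they have to be found in the camera images.
- chute: Fixed straight chute, plywood base 300x84x6 mm. Origin on the desk, on its centre line, under the gate; x = push direction (world -y within 0.25 rad), y away from the robot, z up. Floor z = 6 mm. Aluminium side walls y = +-26.5 to 31.5, top z = 20. Gate axle along x at y = -37, z = 34, on posts at x = -198 and +22 (top z = 41). Space outside the walls is open.
- stop_face (a point): Centre of the face of the end stop that the rack body comes to rest against: chute x = +83 mm, 14 mm above the chute floor; the stop is 28 mm tall.
- gate (a joint): Drop gate angle, rad: 0 = shut (sprung shut), up to 0.95 as the press bar goes down. Shut, it blocks the rack body but clears the rack's thin tongue. From about 0.45 the body passes freely under it; 0.6 to 0.75 is comfortable. Holding it takes about 2 to 4 N down on the bar; let go, it springs shut.
- gate_blade (a point): Middle of the lower edge of the gate's steel blade, which hangs from the gate's arm: 6 mm thick (chute x = -3 to +3), 27 mm wide (chute y = -12 to +15). Shut, its lower edge is at z = 14 mm. Arm, blade and press bar are one rigid part.
- press_bar (a point): Point on the axis of the press bar at chute x = -120 mm; moves with the gate. Round steel rod, radius 6 mm, parallel to the chute from chute x = -205 to -35, on the robot's side (chute y about -71 to -73), 36 mm from the axle. Axis z: 46 mm shut, about 30 at 0.45 rad, 23 at 0.65, 14 at 0.95. A fingertip can slide along its top while pressing it.
- rack: Loose wooden rack, 0.2 to 0.45 kg, in the chute; origin under its body's centre, on the chute floor, axes as the chute's. Body: tray 74x50x18 mm (x +-37), three bays. Behind it a tongue 22 wide, 5 high, to an end plate 46 wide, 6 thick, 50 tall. Starts at chute x = -64 to -44; fully home at +46: body 6 mm past the blade, plate's rear face at chute x = -49.
- push_face (a point): Point on the rear face of the rack's end plate, on its centre line, 35 mm above the chute floor, at rack x = -95 mm. The face spans 46 mm across and 0 to 50 mm above the floor; push it along the chute's +x.
- bur_1: Steel bur with a black collet head, 58 mm long, 10 mm thick, lying loose in the rack's bay nearest the robot; origin at its middle, on its underside. It stays in the rack.
- bur_2: The like, 54 mm, in the middle bay.
- bur_3: The like, 54 mm, in the bay farthest from the robot.
- pitch_dop: Bystander: round wooden dop with black pitch, 52 mm across, 36 mm high, beyond the chute.
- small_dop: Bystander: the same, 48 mm across, 34 mm high, beyond the chute.
- salt_jar: Bystander: clear jar with a blue lid, 46 mm wide, 64 mm high, beyond the chute.
- offcut: Bystander: wooden block 50 x 58 x 26 mm past the chute's end.
- cutters: Bystander: flush cutters lying flat, 135 mm long, 12 mm high, across the open left end of the chute.

How it is judged:
By the outcome, as a careful person would: the job done as asked, in the order asked, and still so for the second after the job is handed in, with the robot touching nothing.
It also fails if it takes over 45 s, if anything falls off the work surface, if the arm or the gripper's body presses on something with over 40 N, if the wrist force passes 120 N, or if a joint passes its speed limit or range.

## Working session

There is one attempt and no reset: what is moved stays moved. The work goes in short steps, Python scripts to look and compute and a tool call to move; the robot and the scene stay as the last step left them, time stands still between calls to the robot, and variables do not carry over. Pictures are saved under pics/ and viewed, at most 10 in all, crops included, and the job is handed in when it is done.

Besides the shell and the picture viewer there is one more tool, called after "Request:" as a command line: name --argument value ..., lists and objects as JSON in quotes. step_arm: Moves the arm, as the interface text tells. Its arguments: {"type":"object","properties":{"increments":{"type":"array","items":{"type":"array"}},"fingers":{"type":"number"},"grip_force":{"type":"number"}},"required":["increments"]}

```bash
mkdir -p pics
cat > h.py <<'E'
import numpy as np,cv2
from plant import r
def cast(c,u,v,z,K=None):
    f=200/np.tan(np.radians(c["fov_y"])/2); R=np.array(c["R"]);t=np.array(c["t"])
    o=-R.T@t; d=R.T@np.array([(u-c["cx"])/f,(v-c["cy"])/f,1]); return o+d*(z-o[2])/d[2]
def cloud(c,dep):
    f=200/np.tan(np.radians(c["fov_y"])/2); R=np.array(c["R"]);t=np.array(c["t"])
    v,u=np.mgrid[0:400,0:640]; P=np.stack([(u-c["cx"])/f*dep,(v-c["cy"])/f*dep,dep],-1)
    return (P-t)@R
E
python3 - <<'E'
from h import *
s=r.get_state();print(s["tool_pos"],s["eef_rot"],s["opening"],s["contact_force"])
for n in("scene","side"):
    c=r.calibration(n);p,d=r.snapshot(n);np.savez(n+".npz",p=p,d=d);print(n,c)
    cv2.imwrite(f"pics/{n}.png",p[...,::-1])
E
```

```text
[0.14529413 0.60723137 0.23792042] [ 1.17079797e-01  9.93122095e-01 -9.08014505e-04 -4.10013326e-05] 1.003677257218967 [ 0.3358465  -0.11043477  0.54248529]
scene {'fov_y': 54.57116618432788, 'cx': 325.07784266769517, 'cy': 207.9889172815058, 'R': array([[-0.67709815, -0.73588992,  0.0020295 ],
       [-0.55111133,  0.50525045, -0.66407701],
       [ 0.48766218, -0.45076379, -0.74766142]]), 't': array([0.33849702, 0.42074744, 0.55882752])}
side {'fov_y': 53.87377124179437, 'cx': 312.79171236270224, 'cy': 195.54639981306508, 'R': array([[ 0.3348275 , -0.94205299, -0.02065713],
       [-0.67327717, -0.22384601, -0.70469201],
       [ 0.65923319,  0.24985824, -0.70921256]]), 't': array([-0.27516059,  0.41189586,  0.56101445])}
```

View pics/scene.png

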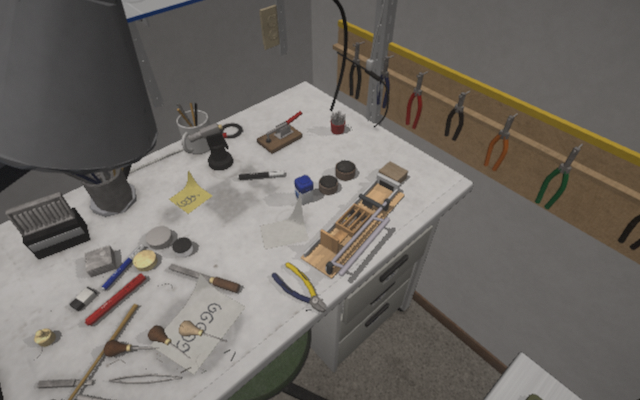

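View pics/side.png

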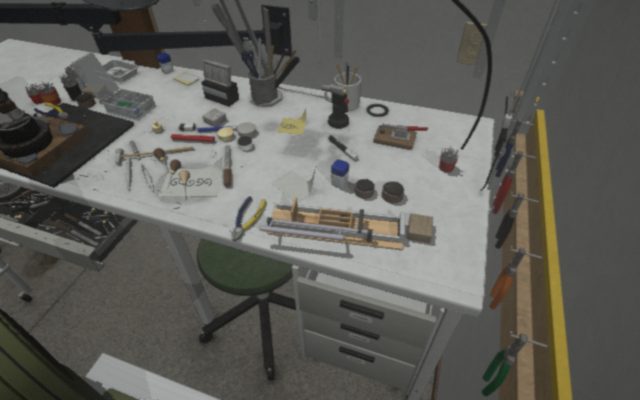

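The scene view shows the chute running from about (310,265) to (400,190), with the offcut at (393,172) and the cutters at (300,287). In the side view it spans (265,225) to (405,240). I'll enlarge both.

Run:
```python
from h import *
a=np.load("scene.npz")["p"][155:315,260:420];b=np.load("side.npz")["p"][175:275,225:445]
a=cv2.resize(a,None,fx=3.6,fy=3.6,interpolation=cv2.INTER_CUBIC);b=cv2.resize(b,None,fx=3.6,fy=3.6,interpolation=cv2.INTER_CUBIC)
cv2.imwrite("pics/a.png",a[...,::-1]);cv2.imwrite("pics/b.png",b[...,::-1])
for n,uvs in(("scene",[(303,264),(330,273),(404,197),(380,178)]),("side",[(262,233),(273,207),(407,222),(402,247)])):
    c=r.calibration(n);d=np.load(n+".npz")["d"];P=cloud(c,d)
    for u,v in uvs: print(n,u,v,cast(c,u,v,.006).round(3),P[v,u].round(3))
```

```text
scene 303 264 [0.554 0.014 0.006] [0.556 0.012 0.002]
scene 330 273 [ 0.499 -0.013  0.006] [ 0.497 -0.011  0.011]
scene 404 197 [ 0.535 -0.294  0.006] [ 0.537 -0.299  0.001]
scene 380 178 [ 0.62  -0.301  0.006] [ 0.606 -0.282  0.028]
side 262 233 [ 0.482 -0.001  0.006] [ 0.488  0.003 -0.002]
side 273 207 [0.563 0.008 0.006] [ 0.57   0.012 -0.003]
side 407 222 [ 0.616 -0.299  0.006] [ 0.625 -0.299 -0.004]
side 402 247 [ 0.543 -0.301  0.006] [ 0.545 -0.301  0.003]
```

View pics/a.png

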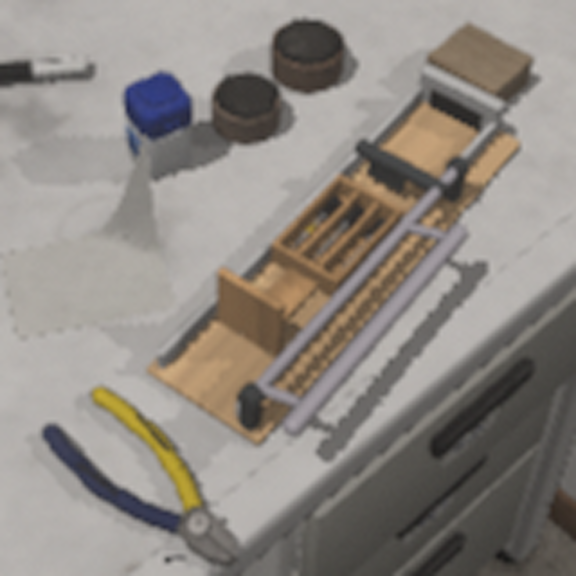

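View pics/b.png

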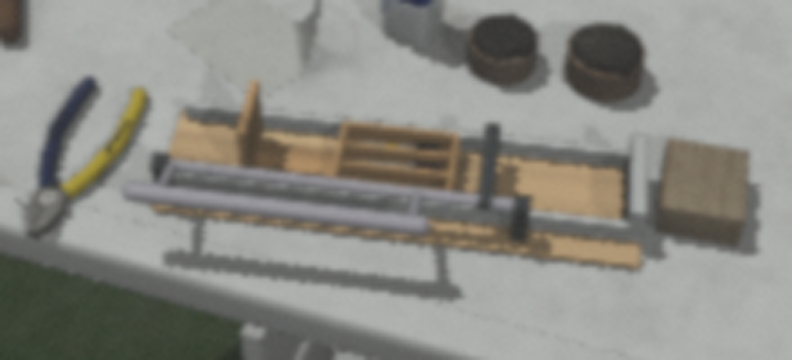

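The enlarged views show these features (crop pixels):
- **Bar:** (292,428) to (463,233) in the scene crop, (127,190) to (428,224) in the side crop.
- **Plate:** its top edge runs (220,270) to (284,310).
- **Gate:** at (400,165).
- **Stop:** at (465,95).

Next I'll measure them.

Run:
```python
from h import *
A=lambda u,v:(260+u/3.6,155+v/3.6); B=lambda u,v:(225+u/3.6,175+v/3.6)
cs,cd=r.calibration("scene"),r.calibration("side")
for n,z,a,b in[("bar near",.046,(290,424),(127,190)),("bar far",.046,(464,234),(428,224)),
 ("base nearL(-205,-42)",.003,(264,441),(157,207)),("base far nearside",.003,(519,147),(640,265)),
 ("base nearfar corner",.006,(148,370),(177,120)),
 ("plate top rear far",.056,(220,270),None),("plate top rear near",.056,(283,312),None),("plate top mid side",.056,None,(252,88)),
 ("stop top L",.034,(424,72),(636,137)),("stop top R",.034,(503,106),(645,226))]:
    print(n,cast(cs,*A(*a),z)[:2].round(4) if a else "",cast(cd,*B(*b),z)[:2].round(4) if b else "")
for n,c in(("scene",cs),("side",cd)):
    P=cloud(c,np.load(n+".npz")["d"]);ok=np.load(n+".npz")["d"]>0
    rho=np.hypot(P[...,0],P[...,1]);az=np.degrees(np.arctan2(P[...,1],P[...,0]))
    for lo in range(-40,90,10):
        m=ok&(rho>.25)&(rho<.85)&(az>=lo)&(az<lo+10)
        if m.any(): print(n,lo,m.sum(),np.percentile(P[m][:,2],[50,99,100]).round(3),P[m][P[m][:,2].argmax()].round(2))
s=r.get_state()
```

```text
bar near [ 0.4678 -0.0114] [ 0.4655 -0.0097]
bar far [ 0.4928 -0.1828] [ 0.4975 -0.1842]
base nearL(-205,-42) [ 0.4882 -0.0124] [ 0.4904 -0.0131]
base far nearside [ 0.5388 -0.3004] [ 0.5414 -0.3036]
base nearfar corner [0.5688 0.0063] [0.5597 0.0032]
plate top rear far [ 0.5664 -0.0497] 
plate top rear near [ 0.5196 -0.0557] 
plate top mid side  [ 0.5579 -0.053 ]
stop top L [ 0.6129 -0.281 ] [ 0.613  -0.2835]
stop top R [ 0.5548 -0.2956] [ 0.5455 -0.3013]
scene -40 11491 [0.003 0.369 0.384] [ 0.61 -0.51  0.38]
scene -30 7284 [0.001 0.039 0.054] [ 0.49 -0.18  0.05]
scene -20 7970 [0.002 0.055 0.067] [ 0.7  -0.12  0.07]
scene -10 10020 [0.002 0.064 0.087] [ 0.66 -0.07  0.09]
scene 0 9079 [0.002 0.014 0.022] [0.56 0.   0.02]
scene 10 11678 [0.002 0.566 0.579] [0.53 0.19 0.58]
scene 20 34501 [0.503 0.588 0.592] [0.54 0.25 0.59]
scene 30 9546 [0.002 0.509 0.516] [0.53 0.31 0.52]
side -40 16938 [-0.002  0.482  0.501] [ 0.61 -0.51  0.5 ]
side -30 11055 [-0.003  0.034  0.049] [ 0.49 -0.18  0.05]
side -20 9870 [-0.003  0.051  0.064] [ 0.69 -0.12  0.06]
side -10 7659 [-0.002  0.061  0.077] [ 0.66 -0.07  0.08]
side 0 8858 [-0.004  0.009  0.017] [0.57 0.   0.02]
side 10 8767 [-0.004  0.446  0.458] [0.54 0.2  0.46]
side 20 8301 [-0.003  0.462  0.466] [0.5  0.24 0.47]
side 30 7817 [-0.204  0.016  0.029] [0.64 0.38 0.03]
side 40 8196 [-0.128  0.048  0.091] [0.55 0.65 0.09]
side 50 8759 [-0.121  0.194  0.21 ] [0.52 0.67 0.21]
side 60 2195 [-0.739 -0.074 -0.071] [ 0.36  0.66 -0.07]
side 70 509 [-0.741 -0.735 -0.732] [ 0.26  0.73 -0.73]
```

Run:
```python
from h import *
for n in("scene","side"):
    c=r.calibration(n);d=np.load(n+".npz")["d"];P=cloud(c,d)
    m=((d>0)&(P[...,2]>.1)&(P[...,2]<1)&(abs(P[...,0])<1)&(P[...,1]>-.4)&(P[...,1]<1)).astype(np.uint8)
    k,l,st,_=cv2.connectedComponentsWithStats(m)
    for i in range(1,k):
        if st[i,4]>60:
            Q=P[l==i];print(n,st[i])
            for z in np.arange(.1,.9,.1):
                q=Q[(Q[:,2]>=z)&(Q[:,2]<z+.1)]
                if len(q)>5: print("  z%.1f"%z,len(q),q.min(0).round(2),q.max(0).round(2))
```

```text
scene [    0     0   202   192 25094]
  z0.1 434 [0.98 0.22 0.1 ] [1.   0.39 0.2 ]
  z0.2 15 [0.99 0.36 0.2 ] [1.   0.37 0.21]
  z0.3 582 [ 0.97 -0.1   0.36] [1.   0.06 0.4 ]
  z0.4 5399 [0.5  0.19 0.45] [0.56 0.32 0.5 ]
  z0.5 18664 [0.5  0.18 0.5 ] [0.56 0.32 0.59]
scene [334   0  14  63 212]
  z0.2 109 [ 0.85 -0.4   0.2 ] [ 0.87 -0.38  0.3 ]
  z0.3 99 [ 0.84 -0.39  0.3 ] [ 0.85 -0.34  0.36]
scene [188 123  35  18 327]
  z0.1 327 [ 0.93 -0.06  0.1 ] [0.97 0.02 0.13]
scene [  6 191  62  34 888]
  z0.1 888 [0.94 0.31 0.1 ] [0.98 0.41 0.13]
side [   0    0  221   55 5211]
  z0.1 1566 [0.85 0.36 0.15] [1.   0.69 0.2 ]
  z0.2 3010 [0.78 0.37 0.2 ] [1.   0.94 0.3 ]
  z0.4 635 [0.5  0.19 0.44] [0.59 0.26 0.47]
side [ 218    0   47   74 1078]
  z0.1 654 [0.97 0.21 0.1 ] [1.   0.32 0.2 ]
  z0.2 373 [0.95 0.21 0.2 ] [1.   0.35 0.3 ]
  z0.3 51 [0.94 0.25 0.3 ] [0.97 0.3  0.32]
side [451   0  41 130 577]
  z0.1 49 [ 0.86 -0.4   0.1 ] [ 0.88 -0.4   0.2 ]
  z0.2 169 [ 0.84 -0.4   0.2 ] [ 0.86 -0.38  0.3 ]
  z0.3 336 [ 0.84 -0.39  0.3 ] [ 0.85 -0.29  0.4 ]
  z0.4 23 [ 0.84 -0.3   0.4 ] [ 0.85 -0.28  0.4 ]
side [264   9  12  65 202]
  z0.1 116 [0.98 0.18 0.1 ] [1.  0.2 0.2]
  z0.2 86 [0.99 0.18 0.2 ] [1.   0.2  0.29]
side [ 70  52  34  30 547]
  z0.1 547 [0.78 0.71 0.1 ] [0.87 0.74 0.16]
side [202  59  29  17 257]
  z0.1 257 [0.94 0.31 0.1 ] [0.98 0.41 0.13]
side [321  85  26  12 171]
  z0.1 171 [ 0.93 -0.06  0.1 ] [0.97 0.02 0.12]
side [   0   88   37   52 1119]
  z0.1 1045 [0.49 0.64 0.1 ] [0.57 0.72 0.2 ]
  z0.2 74 [0.51 0.65 0.2 ] [0.55 0.71 0.21]
side [   0  309  106   91 4841]
  z0.2 376 [ 0.04 -0.06  0.2 ] [0.06 0.   0.3 ]
  z0.3 4160 [ 0.01 -0.08  0.3 ] [0.07 0.03 0.4 ]
  z0.4 305 [ 0.04 -0.05  0.4 ] [ 0.06 -0.02  0.41]
```

```bash
python3 -c "
import numpy as np
a=np.radians(np.linspace(76.5,-4,16));p=41*np.c_[np.cos(a),np.sin(a)];print(p[0],np.diff(p,axis=0).round(1).tolist(),p[-1])"
```

```text
[ 9.57125992 39.86716674] [[3.7, -1.1], [3.6, -1.4], [3.4, -1.7], [3.2, -2.1], [3.0, -2.3], [2.8, -2.6], [2.5, -2.9], [2.3, -3.1], [2.0, -3.3], [1.7, -3.5], [1.3, -3.6], [1.0, -3.7], [0.6, -3.8], [0.3, -3.8], [-0.1, -3.8]] [40.90012606 -2.86001542]
```

Request:
step_arm --increments '[[[-0.8,-3.5,0],[0,0,0]],[[-0.8,-3.5,0],[0,0,0]],[[-0.8,-3.5,0],[0,0,0]],[[-0.8,-3.5,0],[0,0,0]],[[-0.8,-3.5,0],[0,0,0]],[[-0.9,-3.3,0],[0,0,0]],[[0,0,0],[0,0,0]],[[0,0,0],[0,0,0]],[[0,0,0],[0,0,0]],[[0,0,0],[0,0,0]]]' --fingers 0.64

```text
clock: 1.1
tool_pos: [0.0966, 0.4012, 0.2387]
eef_rot: [0.117, 0.993, 0.001, -0.0]
contact_force: [-0.3, -0.2, 0.2]
opening: 0.644
finger_force: 0.0
```

Request:
step_arm --increments '[[[3.7,-1.1,0],[0,0,-4.5]],[[3.6,-1.4,0],[0,0,-4.5]],[[3.4,-1.7,0],[0,0,-4.5]],[[3.2,-2.1,0],[0,0,-4.5]],[[3.0,-2.3,0],[0,0,-4.5]],[[2.8,-2.6,0],[0,0,-4.5]],[[2.5,-2.9,0],[0,0,-4.5]],[[2.3,-3.1,0],[0,0,-4.5]],[[2.0,-3.3,0],[0,0,-4.5]],[[1.7,-3.5,0],[0,0,-4.5]]]'

```text
clock: 2.1
tool_pos: [0.3804, 0.1592, 0.2386]
eef_rot: [0.49, 0.872, 0.001, 0.0]
contact_force: [-0.1, -0.4, -0.1]
opening: 0.639
finger_force: 0.0
```

Request:
step_arm --increments '[[[1.3,-3.6,0],[0,0,-4.5]],[[1.0,-3.7,0],[0,0,-4.5]],[[0.6,-3.8,0],[0,0,-4.5]],[[0.3,-3.8,0],[0,0,-4.5]],[[0,-3.8,0],[0,0,-3.8]],[[3,0,-0.5],[0,0,0]],[[3,-0.5,-0.5],[0,0,0]],[[3,-0.5,-1],[0,0,0]],[[0,0,0],[0,0,0]],[[0,0,0],[0,0,0]]]'

```text
clock: 3.1
tool_pos: [0.5006, -0.0372, 0.2181]
eef_rot: [0.645, 0.765, -0.0, -0.0]
contact_force: [-0.2, -0.6, 0.7]
opening: 0.636
finger_force: 0.0
```

Run:
```python
from h import *
c=r.calibration("wrist");p,d=r.snapshot("wrist");np.savez("wrist.npz",p=p,d=d,R=c["R"],t=c["t"]);print(c)
cv2.imwrite("pics/w1.png",p[...,::-1])
```

```text
{'fov_y': 63.55540876939335, 'cx': 314.733089283632, 'cy': 202.01825452491866, 'R': array([[ 9.85613228e-01,  1.69015143e-01, -6.68130498e-04],
       [ 1.61449624e-01, -9.40310565e-01,  2.99583143e-01],
       [ 5.00058375e-02, -2.95380978e-01, -9.54069963e-01]]), 't': array([-0.48643724, -0.15085829,  0.33505139])}
```

View pics/w1.png

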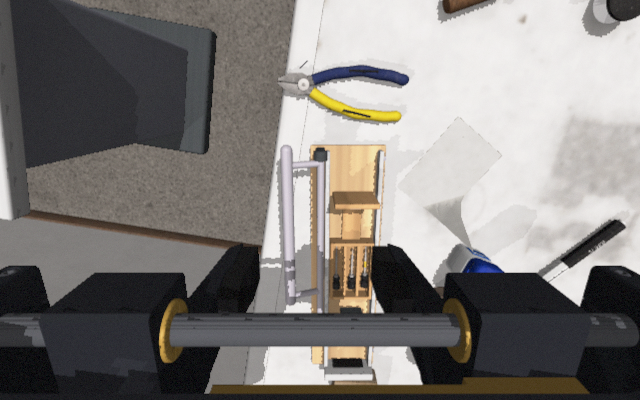

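The wrist view shows the bar from (287,148) to (292,302), the plate top at rows 192–206 across columns 333–381, the base's left end at row 146 and the cutters well clear at row 118.

Run:
```python
from h import *
c=r.calibration("wrist");W=np.load("wrist.npz");c["R"],c["t"]=W["R"],W["t"];P=cloud(c,W["d"])
O=np.array([.568,-.2035]);a=np.radians(9.8)
def ch(p,O=O): 
    q=p[:2]-O; return np.array([np.sin(a)*q[0]-np.cos(a)*q[1],np.cos(a)*q[0]+np.sin(a)*q[1]])*1000
for n,u,v,z in[("bar near end",287,146,.046),("bar far end",292,304,.046),("bar mid",289,220,.046),("base near corner",312,145,.006),("base far corner",385,145,.006),("plate top rear L",333,192,.056),("plate top rear R",377,192,.056),("plate front",380,206,.056),
 ("axle near",321,165,.034),("axle far",324,300,.034),("wall out top",383,165,.02),("wall out top2",377,240,.02)]:
    p=cast(c,u,v,z);print(n,p.round(4),ch(p).round(1),"depth",P[v,u].round(4))
Q=P[215:235,270:300].reshape(-1,3);Q=Q[(Q[:,2]>.035)&(Q[:,2]<.07)];print("bar cloud",np.median(Q,0),ch(np.median(Q,0)),np.percentile(Q[:,2],[50,95]))
p=np.load("wrist.npz")["p"];cv2.imwrite("pics/w2.png",cv2.resize(p[130:310,260:400],None,fx=3.3,fy=3.3,interpolation=cv2.INTER_CUBIC)[...,::-1])
```

```text
bar near end [ 0.4672 -0.0071  0.046 ] [-210.7  -65.9] depth [ 0.4674 -0.0067  0.0492]
bar far end [ 0.4988 -0.1847  0.046 ] [-30.4 -65. ] depth [ 0.4985 -0.1799  0.0528]
bar mid [ 0.4804 -0.0834  0.046 ] [-133.2  -65.9] depth [ 0.4805 -0.0806  0.0533]
base near corner [ 0.4917 -0.0072  0.006 ] [-206.4  -41.8] depth [ 0.4918 -0.0075  0.0036]
base far corner [0.5711 0.0064 0.006 ] [-206.3   38.7] depth [0.572  0.006  0.0018]
plate top rear L [ 0.5193 -0.0429  0.056 ] [-166.6  -20.6] depth [ 0.5242 -0.0553  0.0093]
plate top rear R [ 0.5623 -0.0355  0.056 ] [-166.5   23. ] depth [ 0.571  -0.0441  0.0204]
plate front [ 0.5686 -0.0492  0.056 ] [-151.9   26.8] depth [ 0.5779 -0.0594  0.0207]
axle near [ 0.504  -0.0223  0.034 ] [-189.5  -32.3] depth [ 0.5037 -0.0214  0.0387]
axle far [ 0.5358 -0.1812  0.034 ] [-27.5 -27.9] depth [ 0.538  -0.191   0.0193]
wall out top [ 0.5707 -0.0136  0.02  ] [-186.7   34.9] depth [ 0.571  -0.0138  0.0185]
wall out top2 [ 0.5842 -0.1007  0.02  ] [-98.6  33.4] depth [ 0.584  -0.1004  0.0206]
bar cloud [ 0.48008652 -0.08599747  0.05198072] [-130.75163039  -66.63058661] [0.05198072 0.05341303]
```

View pics/w2.png

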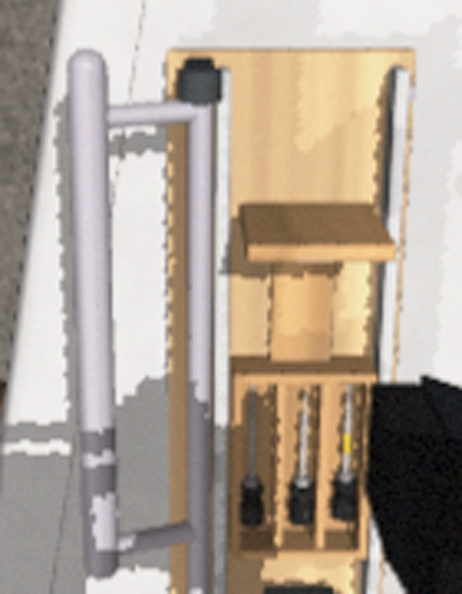

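The plate's rear face is at chute x ≈ -154. The bar axis and plate centre are about 69 mm apart, as expected. I'll centre the tool and come down to just above the bar.

Request:
step_arm --increments '[[[0.6,0.1,-2],[0,0,0]],[[0,0,-2.5],[0,0,0]],[[0,0,-2.5],[0,0,0]],[[0,0,-2.5],[0,0,0]],[[0,0,-2.5],[0,0,0]],[[0,0,-2],[0,0,0]],[[0,0,-1.5],[0,0,0]],[[0,0,0],[0,0,0]],[[0,0,0],[0,0,0]],[[0,0,0],[0,0,0]]]'

```text
clock: 4.15
tool_pos: [0.5068, -0.0361, 0.0648]
eef_rot: [0.644, 0.765, 0.0, 0.001]
contact_force: [0.1, 0.7, 0.3]
opening: 0.639
finger_force: 0.0
```

Run:
```python
from h import *
s=r.get_state();print(s["tool_pos"],s["contact_force"])
b,_=r.snapshot("wrist");a,_=r.snapshot("side")
a=cv2.resize(a[165:275,240:420],(720,440),interpolation=cv2.INTER_CUBIC)
b=cv2.resize(b[100:,120:520],None,fx=1.0,fy=1.0)
o=np.zeros((600,720,3),np.uint8);o[:300,:400]=b;o[300:,:]=cv2.resize(a,(720,300))
cv2.imwrite("pics/m.png",o[...,::-1])
```

```text
[ 0.50676664 -0.03606989  0.06480685] [0.10818356 0.70107696 0.30336074]
```

View pics/m.png

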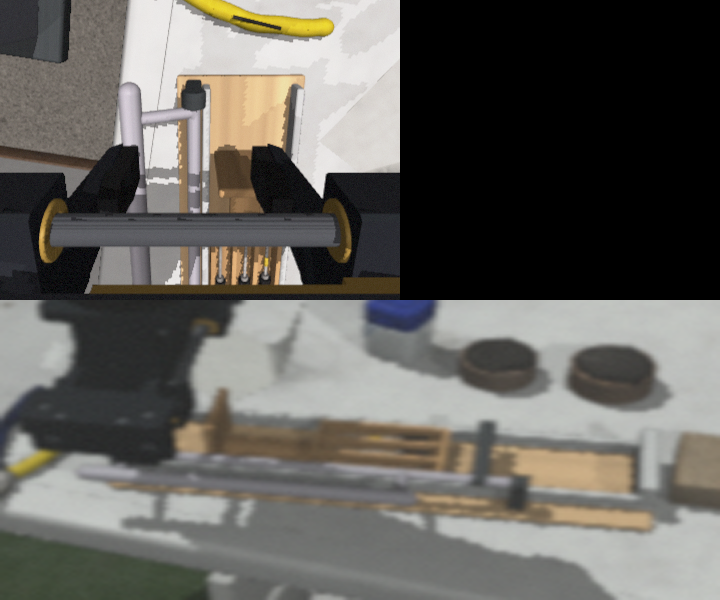

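The fingertips sit as planned: the left one over the bar (wrist inset 108–138, bar centre ~130) and the right one behind the plate (252–285, plate centre ~258). I'll press the bar down now.

Request:
step_arm --increments '[[[0,0,-0.5],[0,0,0]],[[0,0,-0.5],[0,0,0]],[[0,0,-0.4],[0,0,0]],[[0,0,-0.4],[0,0,0]],[[0,0,-0.4],[0,0,0]],[[0,0,-0.4],[0,0,0]],[[0,0,-0.4],[0,0,0]],[[0,0,-0.4],[0,0,0]],[[0,0,0],[0,0,0]],[[0,0,0],[0,0,0]]]'

```text
clock: 5.25
tool_pos: [0.5064, -0.0361, 0.0297]
eef_rot: [0.644, 0.765, 0.0, -0.0]
contact_force: [-1.9, 0.2, 1.5]
opening: 0.638
finger_force: 1.0
```

Run:
```python
from h import *
s=r.get_state();print(s["tool_pos"],s["contact_force"],s["moment"])
a,d=r.snapshot("side");c=r.calibration("side");P=cloud(c,d)
# bar height in its visible part, from y -0.10 to -0.18
for y in(-.11,-.13,-.15,-.17):
    m=(abs(P[...,1]-y)<.006)&(P[...,0]>.455+(-.02-y)*.17)&(P[...,0]<.478+(-.02-y)*.17)&(P[...,2]>.012)
    print(y,m.sum(),P[m].max(0) if m.any() else "")
cv2.imwrite("pics/n.png",cv2.resize(a[165:275,240:420],(720,440),interpolation=cv2.INTER_CUBIC)[...,::-1])
```

```text
[ 0.50639435 -0.03608997  0.02967179] [-1.94804266  0.23604233  1.46467515] [-0.14134485  0.3873367   0.00063332]
-0.11 33 [ 0.48952748 -0.10444432  0.0294652 ]
-0.13 31 [ 0.49291251 -0.12475006  0.02937092]
-0.15 34 [ 0.49490186 -0.14443687  0.02941873]
-0.17 39 [ 0.50180906 -0.16421886  0.03024231]
```

View pics/n.png

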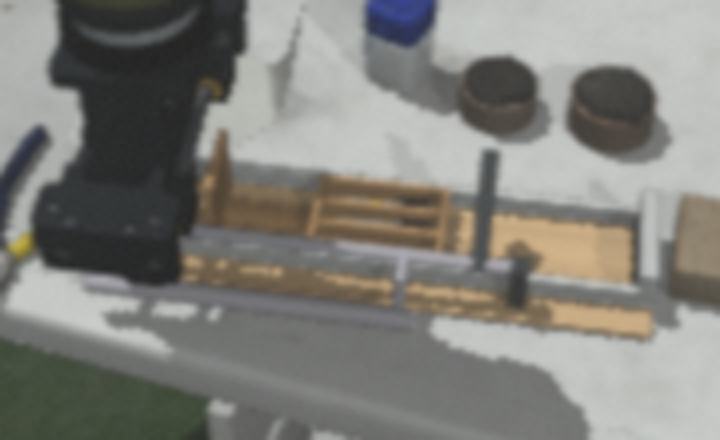

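The bar is down: its top is at z ≈ 29.4 mm, so the gate is at about 0.64 rad, and the side view shows the gate arm lifted at (487,150–265). Next I push along the chute, holding height.

Request:
step_arm --increments '[[[0.09,-0.49,0],[0,0,0]],[[0.09,-0.49,0],[0,0,0]],[[0.07,-0.39,0],[0,0,0]],[[0.07,-0.39,0],[0,0,0]],[[0.09,-0.49,0],[0,0,0]],[[0.09,-0.49,0],[0,0,0]],[[0.09,-0.49,0],[0,0,0]],[[0.09,-0.49,0],[0,0,0]],[[0.09,-0.49,0],[0,0,0]],[[0.09,-0.49,0],[0,0,0]]]'

```text
clock: 6.3
tool_pos: [0.5149, -0.0835, 0.0297]
eef_rot: [0.645, 0.765, -0.0, -0.0]
contact_force: [-1.4, 3.5, 3.9]
opening: 0.643
finger_force: 2.4
```

```bash
cat > look.py <<'E'
from h import *
s=r.get_state();print(s["clock"],s["tool_pos"],s["contact_force"].round(2) if hasattr(s["contact_force"],"round") else s["contact_force"],s["moment"])
a,d=r.snapshot("side");c=r.calibration("side");P=cloud(c,d)
u=np.array([.172,-.985]);v=np.array([.985,.172]);O=np.array([.568,-.2035])
X=(P[...,:2]-O)@u*1000;Y=(P[...,:2]-O)@v*1000;Z=P[...,2]*1000
def rep(n,m): print(n,m.sum(),"x",np.percentile(X[m],[2,50,98]).round(1) if m.any() else "","z",np.percentile(Z[m],[50,98]).round(1) if m.any() else "")
rep("bar",(abs(Y+68)<9)&(Z>12)&(X>-110)&(X<-35))
rep("plate",(abs(Y)<24)&(Z>42)&(Z<60)&(X<-20)&(np.abs(X+80)<90)&(a.astype(int)[...,0]-a[...,2]>25))
rep("body",(abs(Y)<20)&(Z>19)&(Z<28)&(X>-100)&(X<85))
rep("stop",(abs(Y)<20)&(Z>29)&(Z<38)&(X>70)&(X<110))
E
python3 look.py
```

```text
6.3 [ 0.51494097 -0.08353061  0.02971377] [-1.36  3.52  3.95] [0.70522364 0.19606115 0.05108491]
bar 1471 x [-109.5  -95.8  -44.2] z [348.2 498.5]
plate 0 x  z 
body 128 x [-58.7 -18.8  82.9] z [21.2 24.3]
stop 72 x [83.4 87.8 92.4] z [32.6 34.5]
```

Request:
step_arm --increments '[[[0.09,-0.49,0],[0,0,0]],[[0.09,-0.49,0],[0,0,0]],[[0.09,-0.49,0],[0,0,0]],[[0.09,-0.49,0],[0,0,0]],[[0.09,-0.49,0],[0,0,0]],[[0.09,-0.49,0],[0,0,0]],[[0.09,-0.49,0],[0,0,0]],[[0.09,-0.49,0],[0,0,0]],[[0.09,-0.49,0],[0,0,0]],[[0.09,-0.49,0],[0,0,0]]]'

```text
clock: 7.35
tool_pos: [0.5239, -0.1326, 0.0297]
eef_rot: [0.645, 0.765, -0.0, -0.0]
contact_force: [-0.5, 3.9, 2.3]
opening: 0.641
finger_force: 1.8
```

```bash
cat >> look.py <<'E'
cv2.imwrite("pics/k%d.png"%(s["clock"]*10),cv2.resize(a[165:275,240:420],(720,440),interpolation=cv2.INTER_CUBIC)[...,::-1])
E
python3 look.py; ls pics
```

```text
7.35 [ 0.52394071 -0.13262358  0.02968879] [-0.5   3.92  2.32] [0.47503364 0.22944684 0.00770724]
bar 3832 x [-106.9  -73.8  -42.1] z [273.7 473. ]
plate 0 x  z 
body 132 x [-8.8 42.2 82.9] z [20.8 24.4]
stop 69 x [83.4 87.8 92.3] z [32.4 34.6]
a.png
b.png
k73.png
m.png
n.png
scene.png
side.png
w1.png
w2.png
```

About 19 mm is left. I'll approach gently and watch the force.

Request:
step_arm --increments '[[[0.05,-0.3,0],[0,0,0]],[[0.05,-0.3,0],[0,0,0]],[[0.05,-0.3,0],[0,0,0]],[[0.05,-0.3,0],[0,0,0]],[[0.02,-0.1,0],[0,0,0]],[[0.02,-0.1,0],[0,0,0]],[[0.02,-0.1,0],[0,0,0]],[[0.02,-0.1,0],[0,0,0]],[[0,0,0],[0,0,0]],[[0,0,0],[0,0,0]]]'

```text
clock: 8.4
tool_pos: [0.5268, -0.1483, 0.0298]
eef_rot: [0.645, 0.765, -0.0, 0.0]
contact_force: [-0.5, 3.0, 2.2]
opening: 0.64
finger_force: 1.9
```

Request:
step_arm --increments '[[[0.01,-0.06,0],[0,0,0]],[[0.01,-0.06,0],[0,0,0]],[[0.01,-0.06,0],[0,0,0]],[[0.01,-0.06,0],[0,0,0]],[[0.01,-0.06,0],[0,0,0]],[[0,0,0],[0,0,0]],[[0,0,0],[0,0,0]],[[0,0,0],[0,0,0]],[[0,0,0],[0,0,0]],[[0,0,0],[0,0,0]]]'

```text
clock: 9.4
tool_pos: [0.5268, -0.1485, 0.0298]
eef_rot: [0.643, 0.766, 0.001, -0.001]
contact_force: [-1.5, 8.7, 5.9]
opening: 0.641
finger_force: 4.6
```

```bash
python3 look.py
```

```text
9.4 [ 0.52683292 -0.14850257  0.02978463] [-1.53  8.68  5.92] [1.55803867 0.43159081 0.21202971]
bar 3502 x [-107.6  -66.8  -38.2] z [265.5 408.8]
plate 0 x  z 
body 147 x [ 7.4 52.4 82.9] z [21.1 24.3]
stop 70 x [83.4 87.8 92.4] z [32.6 34.4]
```

Run:
```python
from h import *
a,_=r.snapshot("scene");b,_=r.snapshot("side")
o=np.zeros((600,800,3),np.uint8)
o[:300,:400]=cv2.resize(a[165:240,330:430],(400,300),interpolation=cv2.INTER_CUBIC)
o[300:,:]=cv2.resize(b[190:250,300:460],(800,300),interpolation=cv2.INTER_CUBIC)
cv2.imwrite("pics/p.png",o[...,::-1])
```

```text
(no output)
```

View pics/p.png

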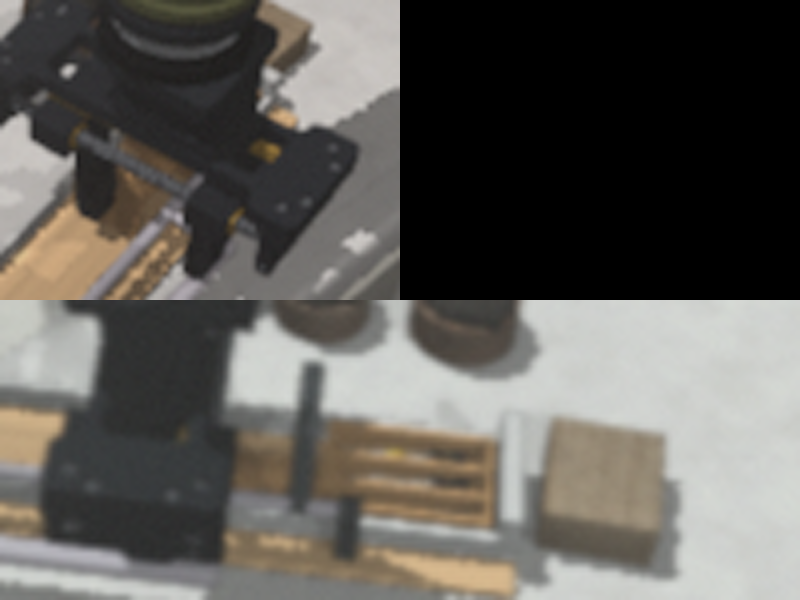

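The rack body's front edge meets the stop (side view, column ~497 against the stop at ~500), the burs are in their bays, and the tool stalled at 8.7 N. The rack is home. I'll back off the plate, then raise so the gate closes.

Request:
step_arm --increments '[[[-0.05,0.3,0],[0,0,0]],[[-0.05,0.3,0],[0,0,0]],[[-0.05,0.3,0],[0,0,0]],[[0,0,0],[0,0,0]],[[0,0,0.4],[0,0,0]],[[0,0,0.4],[0,0,0]],[[0,0,0.4],[0,0,0]],[[0,0,0.5],[0,0,0]],[[0,0,0.6],[0,0,0]],[[0,0,0.8],[0,0,0]]]'

```text
clock: 10.55
tool_pos: [0.5252, -0.1417, 0.061]
eef_rot: [0.644, 0.765, -0.0, -0.001]
contact_force: [-0.5, -0.3, -0.5]
opening: 0.639
finger_force: 0.0
```

Request:
step_arm --increments '[[[0,0,1.5],[0,0,0]],[[0,0,2],[0,0,0]],[[0,0,3],[0,0,0]],[[-0.5,3,3],[0,0,0]],[[-0.5,3,3],[0,0,0]],[[-1,3,2],[0,0,0]],[[-2,3,0],[0,0,0]],[[-2,3,0],[0,0,0]],[[0,0,0],[0,0,0]],[[0,0,0],[0,0,0]]]'

```text
clock: 11.55
tool_pos: [0.4653, 0.0084, 0.2061]
eef_rot: [0.644, 0.765, -0.0, -0.0]
contact_force: [0.3, -0.0, 0.1]
opening: 0.644
finger_force: 0.0
```

```bash
python3 look.py;python3 - <<'E'
from h import *
a,_=r.snapshot("scene");b,_=r.snapshot("side")
o=np.zeros((600,800,3),np.uint8)
o[:300,:400]=cv2.resize(a[165:285,280:440],(400,300),interpolation=cv2.INTER_CUBIC)
o[300:,:]=cv2.resize(b[185:260,250:450],(800,300),interpolation=cv2.INTER_CUBIC)
cv2.imwrite("pics/z.png",o[...,::-1])
E
```

```text
11.55 [0.46531322 0.00842217 0.20613736] [ 0.32 -0.04  0.05] [-0.14763931  0.03430494 -0.00885517]
bar 213 x [-108.8  -71.9  -36.7] z [49.4 52.6]
plate 55 x [-51.3 -47.7 -45.3] z [53.6 55.9]
body 163 x [-48.7  50.3  82.9] z [21.  25.8]
stop 67 x [83.4 87.8 92.5] z [32.4 34.8]
```

View pics/z.png

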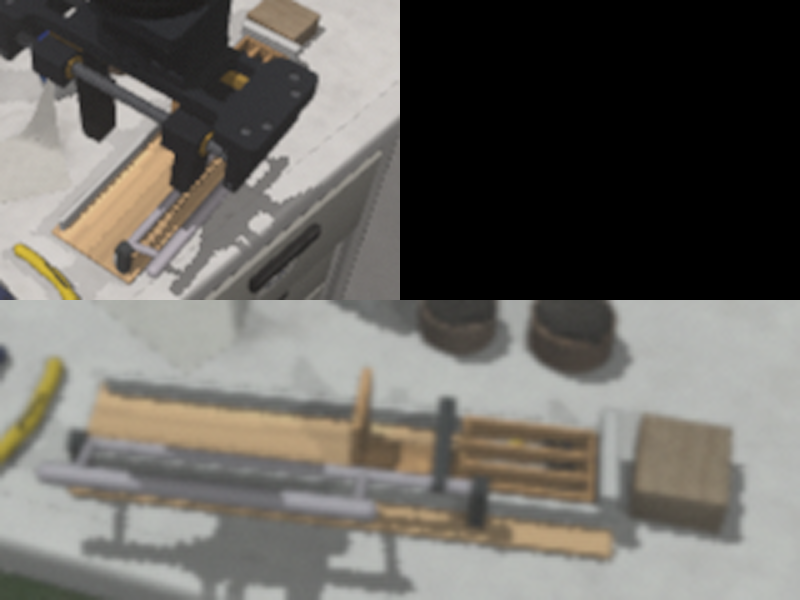

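The final view shows the gate shut behind the rack body (side column ~445) with the bar's top back at 52 mm. The body is against the stop (~598), the plate's rear face is at about chute x = -50 (home is -49), and the arm is clear.

```bash
python3 -c "
from plant import r
print(r.finish_job())"
```

```text
the job is handed in; nothing more can be done
None
```

The rack is fully home against the end stop, the gate has dropped shut behind its body, no bystander was touched that I could see, and I handed the job in at about 12 s on the robot clock.

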